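# Start evening shuttle practice from the window ledge controls

### The arm

A 6-joint arm with a two-finger parallel gripper is mounted at the origin on the work surface. World frame = base frame: x ahead of the robot, y to its left, z up, the work surface at z = 0. Lengths are in mm, angles in rad, forces in N, time in s.
With the tool pointing down it reaches from about 350 to 775 mm from the base axis. Payload 7.3 kg.
Tool frame: the origin (TCP) lies on the mounting face of the last link; the fingertips stand 178 mm ahead of it and the grasp point (between the pads) lies 159 mm ahead of it; z points along the fingers, y is the line along which they close (so a half turn about z gives the same grasp; the last joint's range is limited). The gripper opens to 92 mm and grips with 3 to 60 N. Pads are 19 mm wide; open, the fingers measure 130 mm over their backs; the gripper's body (75 mm by 190 mm) begins 47 mm behind the grasp point.
Start: joints at [1.147, 0.342, 1.524, -0, 1.275, -0.146], TCP at [143.954, 504.881, 404.741] pointing down, gripper open.
Joint ranges: [-2.53, 2.53], [-0.77, 2.02], [0.04, 2.7], [-1, 4.14], [0.28, 2.66], [-3.11, 3.11]. Speed limits (rad/s): [2.57, 2.57, 3.14, 3.14, 3.14, 3.14].

### API

Orientations are given as [roll, pitch, yaw] about the fixed x, y, z axes, in that order (R = Rz(yaw) Ry(pitch) Rx(roll)).
In Python, from plant import bot, telemetry, job, capture gives the robot as it stands (bot), with the cameras as plain functions, the readings (telemetry) and the job (job).
- The arm moves only by the tool shift_gripper, called after "Emit:" as name(argument=value, ...) on one line, values as JSON. Schema: {"type":"object","properties":{"plan":{"type":"array","items":{"type":"number"},"minItems":5,"maxItems":25},"only":{"type":"string"},"quiet":{"type":"boolean"},"lines":{"type":"string"}},"required":["plan"],"additionalProperties":false}. plan is one flat list of numbers that holds 1 to 5 rows one after another, with no inner brackets; each row has 5 numbers: the finger opening in mm, then dx, dy, dz in mm, then a turn about the tool's z in rad; each row is the pose to reach, as a shift and turn from the pose commanded when the call began, along the tool's axes at that moment; what a row does not reach only later rows make up. A row lasts 1/8 s, in which the tool goes at most 62.5 mm and 0.188 rad, less where a joint would pass 70% of its speed; a pose out of reach is approached as far as the arm can. The fingers move at their own pace and stop on an object; the grip force is fixed at half the most. Time passes only in rows, so rows that do not move let the fingers close. The tool returns the time, the measured TCP pose, the force, the opening and the grip force at its end. only (a regular expression) keeps the lines of the reply that match it, lines (a string "A,B") keeps lines A to B, and quiet returns only ok. Input that does not fit is refused with a message, and nothing moves.
- telemetry.get_obs(): the state, without advancing time (a new reading comes with each control period).
- capture(name): name is "scene" or "top" or "wrist"; returns a dict with "color" (480x640x3 uint8, red, green, blue), "K" (3x3 intrinsics, pixels), "R" (3x3) and "t" (3): a world point X has camera coordinates R X + t. Camera axes: x right, y down, z forward; pixel columns grow to the right and rows downward; lengths in mm; the calibration is good to about 2 mm. The wrist camera is an equidistant fisheye: a pixel r from the principal point sees the ray r / f radians off the axis. A picture is of the moment at which its call begins. There is no depth.
- job.close_job(): hands the job in; it is judged then, once.
The state is a dict: "time": time; "joint_positions": joint angles; "dq": joint speeds; "tau": joint torques, N m; "tool_pos": TCP position; "tcp_rot": TCP orientation; "contact_force": force on the tool from outside, world axes, zero at the start; "moment": the same for the moment, N m; "grip_width": finger opening in mm; "finger_force": force on a finger pad.
Only numpy, scipy, OpenCV 4.12 (cv2) and the standard library are available. Lean on these libraries where they do the work, as an engineer would, in place of code of your own. Each camera call takes 0.05 s, during which the arm holds its last target. There are 200 camera calls.

### The job

Start the evening practice session with the three controls on the ledge: press the white-dotted end of the blue blind rocker fully down, then the dotted end of the yellow lamp rocker fully down, and last push the green timer button fully down and let it come back up. Only press the controls where they stand, without picking them up or shifting them, and leave the sports things around them alone.

Things in the scene. Friction and masses are not known exactly. Their poses are not given: they have to be found in the camera images.
- blue_switch: Loose blind switch: white base 84 x 50 mm (x, y), 22 mm high, on rubber feet, about 0.3 kg, with a blue see-saw rocker on top. Origin: centre of its underside; x points along the rocker to the end with the white dot, z up. To be pressed only, not lifted or shifted.
- blue_rocker (a joint): Tilt of the blue rocker in rad: 0 = dotted end fully up (13 mm higher than the other end), 0.4 = dotted end fully down at its stop. It is held by friction (0.05 N m, about 2.3 N at the dot) and stays where it is left. The plate is 64 x 36 x 6 mm and turns about the switch's y axis, 33 mm above its underside; level at 0.2.
- blue_mark (a point): The white dot (14 mm across, with a thin black rim) on top of the blue rocker, 22 mm from the pivot towards the end to press; 40 mm above the table when up (0), 32 mm when fully down (0.4).
- yellow_switch: Loose lamp switch: white base 84 x 50 mm (x, y), 22 mm high, on rubber feet, about 0.3 kg, with a yellow see-saw rocker on top. Origin: centre of its underside; x points along the rocker to the end with the white dot, z up. To be pressed only, not lifted or shifted.
- yellow_rocker (a joint): Tilt of the yellow rocker in rad: 0 = dotted end fully up (13 mm higher than the other end), 0.4 = dotted end fully down at its stop. It is held by friction (0.05 N m, about 2.3 N at the dot) and stays where it is left. The plate is 64 x 36 x 6 mm and turns about the switch's y axis, 33 mm above its underside; level at 0.2.
- yellow_mark (a point): The white dot (14 mm across, with a thin black rim) on top of the yellow rocker, 22 mm from the pivot towards the end to press; 40 mm above the table when up (0), 32 mm when fully down (0.4).
- green_timer: Loose timer: white base 84 x 50 mm (x, y), 22 mm high, about 0.3 kg, with a round green button in the middle. Origin: centre of its underside, z up. To be pressed only, not lifted or shifted.
- green_button (a joint): Travel of the green button in m: 0 = up, 0.006 = fully down. A spring returns it; it starts to move at about 1.7 N, fully down takes 5 N.
- green_top (a point): Centre of the top of the green button, 36 mm across; 36 mm above the table when up.
- shuttle: Bystander: a single shuttlecock standing cork up on its white skirt, 62 mm across at the foot, 80 mm tall. Origin: centre of its underside.
- tape_roll: Bystander: an orange roll of grip tape lying flat, 60 mm across, 28 mm high. Origin: centre of its underside.
- shuttle_stand: Bystander: wooden stand, 85 x 230 x 18 mm (x, y, z), carrying three fixed shuttlecocks; 98 mm tall overall. Origin: centre of its underside.
- bottle: Bystander: red hard silicone bottle with a black cap, 68 mm across, 190 mm tall. Origin: centre of its underside.
- shuttle_tube: Bystander: green shuttle tube with white caps standing on end, 71 mm across, 380 mm tall. Origin: centre of its underside.
- air_pump: Bystander: small black hand pump with yellow T handle lying down, about 212 mm long (along its x), 80 mm wide at the handle, 34 mm high. Origin: centre of its underside.

How it is judged (in metres and radians):
On the way, in this order (a step that is already met when the one before it is completed fails the run):
1. the blue rocker is pressed over (value of joint blue_rocker above 0.33 rad), for 0.1 s.
2. then the yellow rocker is pressed over (value of joint each of yellow_rocker, blue_rocker above 0.33 rad), for 0.1 s.
3. then the green button is pushed down (all of step 2 and value of joint green_button above 0.0045 m), for 0.05 s.
At the end, for the whole second after the job is handed in: Both rockers have the dotted end down (beyond 0.33 of 0.4 rad), the green button is up again (under 1.5 mm), and the three controls stand at rest and upright on the ledge within 30 mm of where they began (all of step 2 and value of joint green_button below 0.0015 m and height (world z) of each of blue_switch, yellow_switch, green_timer below 0.01 m and distance of each of blue_switch, yellow_switch, green_timer from where it was at the start of the episode below 0.03 m and linear speed of each of blue_switch, yellow_switch, green_timer below 0.02 m/s and angle between each of blue_switch, yellow_switch, green_timer's own z axis and vertical below 0.1 rad); the robot touches nothing.
It fails at once if the yellow rocker is pressed before the blue one is over (value of joint yellow_rocker above 0.2 rad and value of joint blue_rocker below 0.3 rad).
It fails at once if the green button is pushed before both rockers are over (value of joint green_button above 0.003 m and value of joint any of blue_rocker, yellow_rocker below 0.3 rad).
It fails at once if a control is lifted, tipped or shifted by more than 30 mm (height (world z) of any of blue_switch, yellow_switch, green_timer above 0.012 m or distance of any of blue_switch, yellow_switch, green_timer from where it was at the start of the episode above 0.03 m or angle between any of blue_switch, yellow_switch, green_timer's own z axis and vertical above 0.3 rad).
It fails at once if a bystander is moved by more than 30 mm or knocked over (distance of any of shuttle, tape_roll, shuttle_stand, bottle, shuttle_tube, air_pump from where it was at the start of the episode above 0.03 m or angle between any of shuttle, tape_roll, shuttle_stand, bottle, shuttle_tube, air_pump's own z axis and vertical above 0.5 rad).
It also fails if it takes over 51 s, if anything falls off the work surface, if the arm or the gripper's body presses on something with over 40 N, if the wrist force passes 120 N, or if a joint passes its speed limit or range.

## Working session

There is one attempt and no reset: what is moved stays moved. The work goes in short steps, Python scripts to look and compute and a tool call to move; the robot and the scene stay as the last step left them, time stands still between calls to the robot, and variables do not carry over. Pictures are saved under pics/ and viewed, at most 10 in all, crops included, and the job is handed in when it is done.

```bash
ls; mkdir -p pics; python3 - <<'E'
from plant import bot, telemetry, job, capture
import cv2
o=telemetry.get_obs();print(o["time"],o["tool_pos"],o["tcp_rot"],o["contact_force"],o["grip_width"])
for n in("scene","top"):
    c=capture(n);cv2.imwrite(f"pics/{n}0.png",c["color"][:,:,::-1]);print(n,c["K"],c["R"],c["t"])
E
```

```text
pics
plant.py
0.0 [143.88700572 504.75778612 404.03559797] [-3.14005607e+00 -2.43471237e-04  2.86381284e+00] [-0.21769966 -0.26122091 -0.16011866] 91.67579426373777
scene [[490.75476977   0.         319.07442745]
 [  0.         490.75476977 243.39302713]
 [  0.           0.           1.        ]] [[-0.87150479  0.49035781  0.0053494 ]
 [ 0.3669253   0.65928971 -0.6562796 ]
 [-0.32533863 -0.56998799 -0.75449882]] [ 527.92317255 -173.54557304 1320.80685777]
top [[453.13603294   0.         325.67569548]
 [  0.         453.13603294 233.93493831]
 [  0.           0.           1.        ]] [[-0.07943192 -0.99683861  0.00183458]
 [-0.97487765  0.07729753 -0.20889866]
 [ 0.20809644 -0.01838171 -0.97793557]] [  47.45534537  632.51574071 1193.90450088]
```

View pics/top0.png

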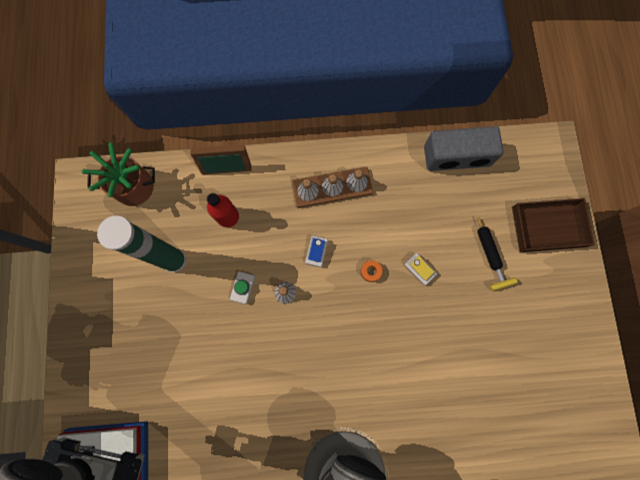

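View pics/scene0.png

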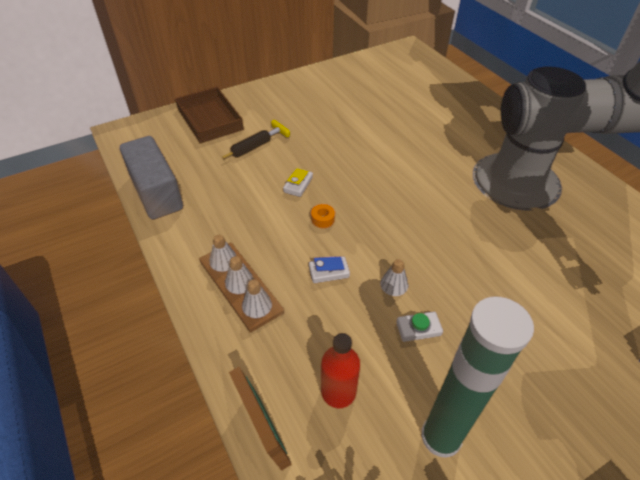

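The top view shows the blue switch at (317,250) with its dot at about (320,241), the yellow switch at (421,268) with its dot at about (415,261), and the green timer at (241,288). The shuttle stands next to the timer at (285,292). In the scene view these are at (329,268), (298,181), (421,323) and (397,278). Next I'll triangulate the dots.

```bash
cat > h.py <<'E'
import numpy as np,cv2
from plant import bot, telemetry, job, capture
ROI={"top":{"blue":(290,225,345,280),"yellow":(395,240,450,295),"green":(220,262,265,312)},
"scene":{"blue":(300,245,360,290),"yellow":(275,160,320,205),"green":(390,300,450,350)}}
H={"blue":(100,130),"yellow":(22,34),"green":(50,85)}
def ray(c,uv):
    d=c["R"].T@np.linalg.inv(c["K"])@np.array([*uv,1.]);o=-c["R"].T@c["t"];return o,d/np.linalg.norm(d)
def onz(c,uv,z):
    o,d=ray(c,uv);return o+d*(z-o[2])/d[2]
def tri(a,b):
    A=np.zeros((3,3));v=np.zeros(3)
    for o,d in(a,b):
        P=np.eye(3)-np.outer(d,d);A+=P;v+=P@o
    return np.linalg.solve(A,v)
def find(c,n,col):
    x0,y0,x1,y1=ROI[n][col];im=c["color"][y0:y1,x0:x1]
    hsv=cv2.cvtColor(im,cv2.COLOR_RGB2HSV)
    m=cv2.inRange(hsv,(H[col][0],110,50),(H[col][1],255,255))
    k=max(cv2.findContours(m,cv2.RETR_EXTERNAL,cv2.CHAIN_APPROX_NONE)[0],key=cv2.contourArea)
    hull=np.zeros_like(m);cv2.fillConvexPoly(hull,cv2.convexHull(k),255)
    rk=cv2.minAreaRect(k)
    dot=(hull>0)&(hsv[...,1]<100)&(hsv[...,2]>130)
    nn,l,s,ce=cv2.connectedComponentsWithStats(dot.astype(np.uint8))
    M=cv2.moments(hull,True);cen=np.array([M["m10"]/M["m00"]+x0,M["m01"]/M["m00"]+y0])
    d=None
    if nn>1:
        i=1+np.argmax(s[1:,4]);d=ce[i]+[x0,y0];print(n,col,"dot",d.round(1),"area",s[i,4])
    print(n,col,"cen",cen.round(1),"rect",np.round(rk[1],1));return cen,d
E
python3 - <<'E'
from h import *
np.set_printoptions(precision=1,suppress=True)
T=capture("top");S=capture("scene")
for col in H:
    a,da=find(T,"top",col);b,db=find(S,"scene",col)
    z={"green":36}.get(col,36)
    print(col,"centre tri",tri(ray(T,a),ray(S,b)),"plane",onz(T,a,z),onz(S,b,z))
    if da is not None and db is not None: print("   dot tri",tri(ray(T,da),ray(S,db)),"plane",onz(T,da,40),onz(S,db,40))
for n,uv in dict(shuttle=(285,295),tube_foot=(175,262),bottle=(226,222),tape=(371,271),standR=(372,192),standL=(297,205),pump=(505,285)).items(): print(n,onz(T,uv,0))
v=[]
for n,c in(("top",T),("scene",S)):
    for col in H:
        x0,y0,x1,y1=ROI[n][col];v.append(cv2.resize(c["color"][y0:y1,x0:x1],(260,260),interpolation=cv2.INTER_CUBIC))
cv2.imwrite("pics/crops.png",np.vstack([np.hstack(v[:3]),np.hstack(v[3:])])[:,:,::-1])
E
```

```text
top blue dot [317.9 242. ] area 20
top blue cen [316.2 249.8] rect [12.1 21.4]
scene blue dot [319.6 262.8] area 43
scene blue cen [328.5 263.6] rect [12.7 27.6]
blue centre tri [597.9  27.3  29.3] plane [597.1  26.9  36. ] [600.3  32.3  36. ]
   dot tri [617.9  21.2  37.7] plane [618.3  20.5  40. ] [618.   23.7  40. ]
top yellow dot [416.5 262. ] area 18
top yellow cen [421.8 267.7] rect [21.9 12.7]
scene yellow dot [294.2 178.9] area 17
scene yellow cen [297.3 175.7] rect [13.  21.1]
yellow centre tri [ 522.7 -265.4   30.3] plane [ 522.8 -264.7   36. ] [ 525.  -258.8   36. ]
   dot tri [ 539.1 -250.9   37.7] plane [ 539.6 -251.    40. ] [ 539.7 -247.8   40. ]
top green cen [241.1 286.8] rect [11.3 12. ]
scene green dot [428. 319.] area 1
scene green cen [420.1 321.1] rect [17.  14.8]
green centre tri [510.  245.2  27.2] plane [509.6 242.9  36. ] [513.9 249.5  36. ]
shuttle [480.2 125.6   0. ]
tube_foot [600.2 437.    0. ]
bottle [707.6 286.    0. ]
tape [ 529.2 -125.6    0. ]
standR [ 765.5 -152.5    0. ]
standL [742.9  73.9   0. ]
pump [ 458.7 -504.5    0. ]
```

View pics/crops.png

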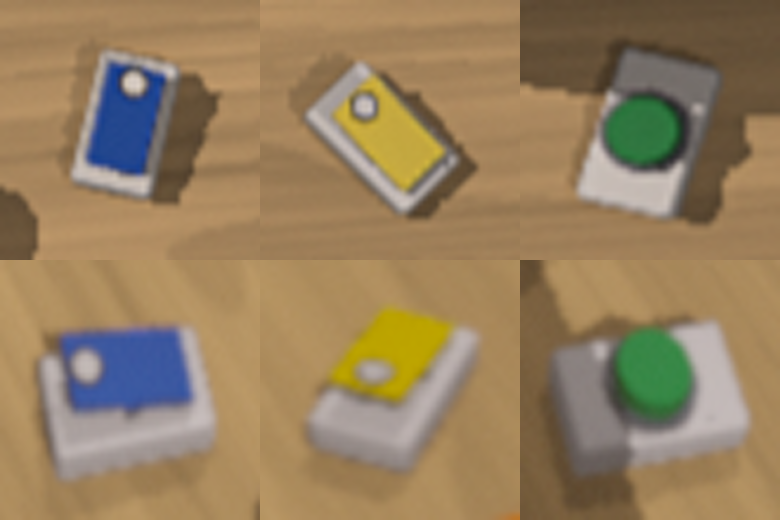

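The crops show the rocker outlines and dots clearly, with both dots up. The dot-to-centre distances come out at 21 and 22 mm and the heights at about 38 mm, which match the given sizes. Next I'll work out the shifts.

```bash
cat > d.py <<'E'
import sys,numpy as np
from scipy.spatial.transform import Rotation as Ro
from plant import bot, telemetry, job, capture
x,y,tip=map(float,sys.argv[1:4]);o=telemetry.get_obs();R=Ro.from_euler("xyz",o["tcp_rot"])
print(R.inv().apply(np.array([x,y,tip+178])-o["tool_pos"]).round(1),"yaw",o["tcp_rot"][2],"F",o["contact_force"].round(2),"w",o["grip_width"],"t",o["time"])
E
python3 d.py 621 21 80
```

```text
[-591.5 -334.3  146.5] yaw 2.8637916478202943 F [-0.15  0.3  -0.41] w 91.88333517603986 t 0.2
```

Emit:
shift_gripper(plan=[0, -50, -28, 0, 0, 0, -100, -56, 0, 0, 0, -150, -84, 0, 0, 0, -200, -112, 0, 0, 0, -250, -140, 0, 0])

```text
time: 0.82
tool_pos: [347.0, 300.2, 404.8]
tcp_rot: [3.141, 0.0, 2.864]
contact_force: [0.1, 0.7, 0.7]
grip_width: 46.1
finger_force: 0.0
```

Emit:
shift_gripper(plan=[0, -50, -28, 0, 0, 0, -100, -56, 20, 0, 0, -150, -84, 40, 0, 0, -200, -112, 60, 0, 0, -250, -140, 80, 0])

```text
time: 1.45
tool_pos: [549.1, 96.9, 324.0]
tcp_rot: [3.141, 0.0, 2.864]
contact_force: [0.8, 0.9, 0.4]
grip_width: 0.6
finger_force: 0.0
```

```bash
python3 d.py 621 21 70
```

```text
[-89.9 -53.3  76. ] yaw 2.8635817115573023 F [0.84 0.94 0.42] w 0.6095237924295237 t 1.45
```

Emit:
shift_gripper(plan=[0, -45, -27, 30, 0, 0, -90, -53, 60, 0, 0, -90, -53, 76, 0, 0, -90, -53, 76, 0])

```text
time: 1.95
tool_pos: [619.2, 23.1, 247.0]
tcp_rot: [-3.141, -0.004, 2.863]
contact_force: [-0.6, 0.6, 0.1]
grip_width: 0.6
finger_force: 0.0
```

```bash
python3 d.py 621 21 70; python3 - <<'E'
from h import *
v=[capture("scene")["color"][180:330,250:450],capture("top")["color"][170:320,230:430]]
cv2.imwrite("pics/hov.png",cv2.resize(np.hstack(v),(800,300),interpolation=cv2.INTER_CUBIC)[:,:,::-1])
E
```

```text
[-2.3 -1.5 -1. ] yaw 2.8633329685450954 F [-0.56  0.58  0.06] w 0.6009014301856931 t 1.95
```

View pics/hov.png

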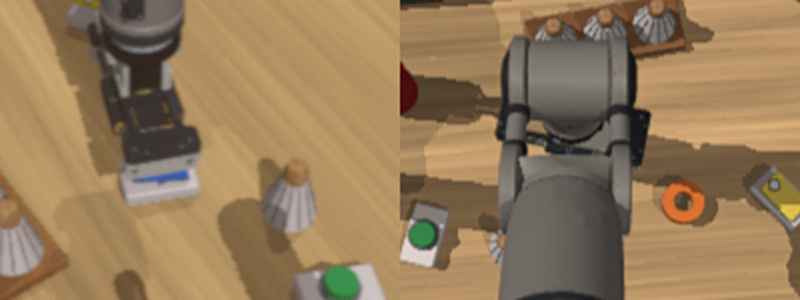

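The scene view shows the gripper body's 75 mm side above the blue switch at about (160,160), hiding the fingertips. The shuttle and stand are clear of it. Now I'll lower with force checks.

Emit:
shift_gripper(plan=[0, 0, 0, 10, 0, 0, 0, 0, 20, 0, 0, 0, 0, 24, 0, 0, 0, 0, 24, 0])

```text
time: 2.55
tool_pos: [619.9, 23.0, 224.3]
tcp_rot: [-3.141, -0.001, 2.864]
contact_force: [-0.8, 0.1, 0.5]
grip_width: 0.4
finger_force: 0.0
```

Emit:
shift_gripper(plan=[0, 0, 0, 3, 0, 0, 0, 0, 6, 0, 0, 0, 0, 8, 0, 0, 0, 0, 8, 0])

```text
time: 3.05
tool_pos: [620.2, 22.8, 216.8]
tcp_rot: [3.141, 0.001, 2.864]
contact_force: [1.7, -0.9, 1.2]
grip_width: 0.3
finger_force: 0.4
```

```bash
python3 d.py 621 21 34
```

```text
[-1.3 -1.5  4.8] yaw 2.8637509118076014 F [ 1.72 -0.93  1.18] w 0.3140723851641487 t 3.05
```

Emit:
shift_gripper(plan=[0, 0, 0, 2, 0, 0, 0, 0, 4, 0, 0, 0, 0, 4, 0])

```text
time: 3.42
tool_pos: [620.3, 22.8, 213.0]
tcp_rot: [3.141, 0.001, 2.864]
contact_force: [1.4, -0.2, 2.0]
grip_width: 0.4
finger_force: 1.5
```

Emit:
shift_gripper(plan=[0, 0, 0, 1, 0, 0, 0, 0, 2, 0, 0, 0, 0, 2, 0])

```text
time: 3.8
tool_pos: [620.3, 22.8, 211.3]
tcp_rot: [3.141, 0.002, 2.864]
contact_force: [2.7, -1.1, 7.5]
grip_width: 0.5
finger_force: 3.4
```

Emit:
shift_gripper(plan=[0, 0, 0, 1, 0, 0, 0, 0, 1.5, 0, 0, 0, 0, 1.5, 0])

```text
time: 4.18
tool_pos: [620.4, 22.8, 210.9]
tcp_rot: [3.141, 0.002, 2.864]
contact_force: [0.0, -0.8, 13.7]
grip_width: 0.4
finger_force: 6.8
```

The tip has hit the stop: the force jumped to 13.7 N with almost no travel. I'll retreat and work out the shift to yellow.

Emit:
shift_gripper(plan=[0, 0, 0, -10, 0, 0, 0, 0, -50, 0, 0, 0, 0, -80, 0, 0, 0, 0, -80, 0])

```text
time: 4.68
tool_pos: [620.1, 23.0, 291.1]
tcp_rot: [3.141, 0.003, 2.864]
contact_force: [0.5, -1.4, -0.1]
grip_width: 0.6
finger_force: 0.0
```

```bash
python3 d.py 541.7 -247.5 110
```

```text
[   1.3 -281.7    2.9] yaw 2.863948919454486 F [ 0.48 -1.41 -0.14] w 0.646280194388169 t 4.675
```

Emit:
shift_gripper(plan=[0, 0, -57, 0, -0.18, 0, 0, -114, 0, -0.36, 0, 1, -170, 0, -0.54, 0, 1, -226, 0, -0.72, 0, 1, -282, 0, -0.9])

```text
time: 5.3
tool_pos: [540.5, -249.2, 287.3]
tcp_rot: [3.138, -0.001, -2.513]
contact_force: [0.3, 0.1, 0.2]
grip_width: 0.6
finger_force: 0.0
```

Emit:
shift_gripper(plan=[0, 0, 0, 0, -0.1, 0, 0, 0, 0, -0.1, 0, 0, 0, 0, -0.1])

```text
time: 5.68
tool_pos: [541.7, -247.2, 288.2]
tcp_rot: [3.139, -0.0, -2.42]
contact_force: [0.9, 0.2, 0.7]
grip_width: 0.2
finger_force: 0.0
```

```bash
python3 d.py 541.7 -247.5 70; python3 - <<'E'
from h import *
T=capture("top");S=capture("scene")
v=[T["color"][200:300,270:470],S["color"][150:290,250:390]]
cv2.imwrite("pics/hov2.png",np.hstack([cv2.resize(v[0],(500,250)),cv2.resize(v[1],(250,250))])[:,:,::-1])
a,da=find(T,"top","blue");b,db=find(S,"scene","blue")
print(tri(ray(T,a),ray(S,b)),tri(ray(T,da),ray(S,db)))
E
```

```text
[ 0.1 -0.3 40.2] yaw -2.4204657771212204 F [0.87 0.16 0.74] w 0.24323870234386122 t 5.675
top blue dot [317.8 242.1] area 16
top blue cen [316.3 249.7] rect [11.6 20.4]
scene blue dot [319. 265.] area 25
scene blue cen [328.8 263.5] rect [13.1 26.8]
[597.71841519  27.26654098  29.70114751] [619.1629898   21.34848101  30.9414627 ]
```

View pics/hov2.png

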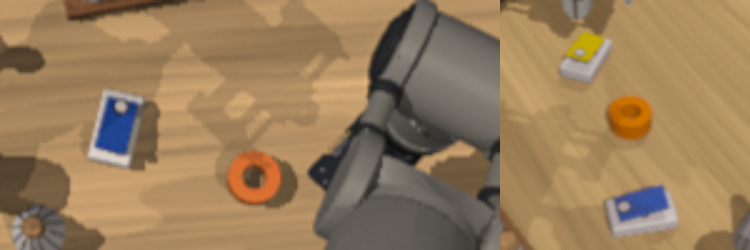

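The blue switch has not moved, and its dot dropped from about 37.7 to 30.9 mm, so it is down. The yellow switch is at (586,48) in the view with the gripper above it. Pressing yellow.

Emit:
shift_gripper(plan=[0, 0, 0, 25, 0, 0, 0, 0, 50, 0, 0, 0, 0, 65, 0, 0, 0, 0, 65, 0])

```text
time: 6.28
tool_pos: [541.7, -247.5, 223.2]
tcp_rot: [3.139, -0.001, -2.419]
contact_force: [0.0, 0.1, -0.5]
grip_width: 0.6
finger_force: 0.0
```

Emit:
shift_gripper(plan=[0, 0, 0, 3, 0, 0, 0, 0, 6, 0, 0, 0, 0, 8, 0, 0, 0, 0, 8, 0])

```text
time: 6.78
tool_pos: [542.0, -248.1, 216.6]
tcp_rot: [-3.141, 0.001, -2.419]
contact_force: [0.8, 1.0, 1.3]
grip_width: 0.4
finger_force: 0.8
```

Emit:
shift_gripper(plan=[0, 0, 0, 2, 0, 0, 0, 0, 4, 0, 0, 0, 0, 4, 0])

```text
time: 7.15
tool_pos: [541.9, -248.1, 212.3]
tcp_rot: [-3.141, 0.0, -2.419]
contact_force: [2.6, 1.5, 2.4]
grip_width: 0.5
finger_force: 1.4
```

```bash
python3 d.py 541.7 -247.5 33
```

```text
[-0.2  0.6  1.3] yaw -2.419364496143075 F [2.56 1.46 2.43] w 0.5296674475866253 t 7.15
```

Emit:
shift_gripper(plan=[0, 0, 0, 1, 0, 0, 0, 0, 2, 0, 0, 0, 0, 2, 0])

```text
time: 7.52
tool_pos: [542.0, -248.1, 210.8]
tcp_rot: [-3.141, 0.001, -2.419]
contact_force: [2.4, 1.3, 7.0]
grip_width: 0.1
finger_force: 3.7
```

Emit:
shift_gripper(plan=[0, 0, 0, 1, 0, 0, 0, 0, 1.2, 0, 0, 0, 0, 1.2, 0])

```text
time: 7.9
tool_pos: [542.0, -248.0, 210.5]
tcp_rot: [-3.14, 0.001, -2.419]
contact_force: [0.3, 3.6, 13.4]
grip_width: 0.3
finger_force: 6.8
```

Yellow shows the same stop signature. I'll retreat, check it and move on to green.

Emit:
shift_gripper(plan=[0, 0, 0, -10, 0, 0, 0, 0, -60, 0, 0, 0, 0, -100, 0, 0, 0, 0, -100, 0])

```text
time: 8.4
tool_pos: [542.0, -248.5, 312.1]
tcp_rot: [-3.137, 0.001, -2.419]
contact_force: [-0.1, 0.5, -0.7]
grip_width: 0.2
finger_force: 0.0
```

```bash
python3 d.py 511 245 130
```

```text
[-302.9  390.8    2.4] yaw -2.419475140356561 F [-0.14  0.46 -0.75] w 0.20220421384222 t 8.4
```

Emit:
shift_gripper(plan=[0, -34, 43.5, 0, 0, 0, -67, 87, 0, 0, 0, -101, 130.5, 0, 0, 0, -135, 174, 0, 0, 0, -168, 217, 0, 0])

```text
time: 9.02
tool_pos: [523.4, 27.4, 307.5]
tcp_rot: [3.139, -0.003, -2.42]
contact_force: [-0.6, -0.1, 0.5]
grip_width: 0.4
finger_force: 0.0
```

Emit:
shift_gripper(plan=[0, -34, 43.5, 0, 0, 0, -67, 87, 0, 0, 0, -101, 130.5, 0, 0, 0, -135, 174, 0, 0, 0, -135, 174, 0, 0])

```text
time: 9.65
tool_pos: [509.3, 248.6, 307.2]
tcp_rot: [3.14, -0.003, -2.414]
contact_force: [-0.4, -0.1, -0.2]
grip_width: 0.3
finger_force: 0.0
```

```bash
python3 d.py 511 245 70; python3 - <<'E'
from h import *
T=capture("top");S=capture("scene")
v=[T["color"][200:300,220:470],S["color"][150:350,250:450]]
cv2.imwrite("pics/hov3.png",np.hstack([cv2.resize(v[0],(500,200)),cv2.resize(v[1],(200,200))])[:,:,::-1])
for k in("blue","yellow"):
    a,da=find(T,"top",k);b,db=find(S,"scene",k)
    print(k,tri(ray(T,a),ray(S,b)),tri(ray(T,da),ray(S,db)))
E
```

```text
[ 1.  -3.9 59.2] yaw -2.4144197203403652 F [-0.4  -0.11 -0.21] w 0.306943480946658 t 9.65
top blue dot [317.7 241.8] area 22
top blue cen [316.3 249.6] rect [11.9 20.4]
scene blue dot [319.3 264.8] area 43
scene blue cen [328.9 263.4] rect [13.1 27.3]
blue [597.76308781  27.50779293  30.22483839] [619.47825857  21.98589652  32.56310128]
top yellow dot [415.8 262.1] area 21
top yellow cen [422.  267.7] rect [21.9 13.4]
scene yellow dot [294.2 181.5] area 26
scene yellow cen [297.4 175.4] rect [13.9 23.3]
yellow [ 522.45595869 -265.57408342   31.37192787] [ 539.78390422 -250.5451701    29.3994135 ]
```

View pics/hov3.png

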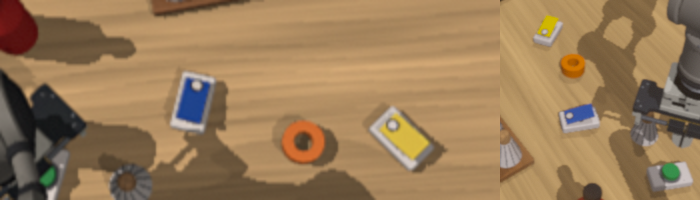

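Both rockers are down and the switches have not moved. The gripper is over the timer at (670,172) in the view, clear of the shuttle. Pressing green.

Emit:
shift_gripper(plan=[0, 1, -4, 30, 0, 0, 1, -4, 60, 0, 0, 1, -4, 88, 0, 0, 1, -4, 88, 0])

```text
time: 10.25
tool_pos: [512.0, 240.0, 218.7]
tcp_rot: [3.139, -0.006, -2.422]
contact_force: [-0.3, 0.2, -0.2]
grip_width: 0.5
finger_force: 0.0
```

```bash
python3 d.py 511 245 30
```

```text
[-2.6  4.4 10.7] yaw -2.4215412782612167 F [-0.29  0.17 -0.24] w 0.5256611055687709 t 10.25
```

Emit:
shift_gripper(plan=[0, 0, 0, 3, 0, 0, 0, 0, 6, 0, 0, 0, 0, 8, 0, 0, 0, 0, 8, 0])

```text
time: 10.75
tool_pos: [512.7, 242.0, 213.6]
tcp_rot: [-3.141, 0.001, -2.419]
contact_force: [-0.2, -2.1, 2.0]
grip_width: 0.6
finger_force: 1.0
```

Emit:
shift_gripper(plan=[0, 0, 0, 2, 0, 0, 0, 0, 5, 0, 0, 0, 0, 5, 0])

```text
time: 11.12
tool_pos: [512.8, 242.0, 208.3]
tcp_rot: [-3.141, 0.001, -2.419]
contact_force: [0.6, -1.8, 4.5]
grip_width: 0.7
finger_force: 2.4
```

Emit:
shift_gripper(plan=[0, 0, 0, 1, 0, 0, 0, 0, 2, 0, 0, 0, 0, 2, 0])

```text
time: 11.5
tool_pos: [512.7, 242.0, 208.0]
tcp_rot: [-3.141, 0.002, -2.419]
contact_force: [-4.5, -3.8, 18.2]
grip_width: 0.7
finger_force: 9.2
```

The button is at its stop: tip at 30 mm, 18 N. Retreating, then a final check.

Emit:
shift_gripper(plan=[0, 0, 0, -10, 0, 0, 0, 0, -60, 0, 0, 0, 0, -120, 0, 0, 0, 0, -180, 0, 0, 0, 0, -180, 0])

```text
time: 12.12
tool_pos: [513.0, 242.4, 390.9]
tcp_rot: [-3.138, 0.009, -2.419]
contact_force: [-0.0, -0.1, -0.8]
grip_width: 0.3
finger_force: 0.0
```

Emit:
shift_gripper(plan=[0, 40, -40, 0, 0, 0, 80, -80, 0, 0, 0, 120, -120, 0, 0, 0, 120, -120, 0, 0])

```text
time: 12.62
tool_pos: [501.4, 69.7, 384.7]
tcp_rot: [3.14, -0.002, -2.424]
contact_force: [0.4, 0.7, 1.2]
grip_width: 0.2
finger_force: 0.0Traceback (most recent call last):
```

```bash
python3 - <<'E'
from h import *
T=capture("top");S=capture("scene")
cv2.imwrite("pics/fin.png",np.hstack([cv2.resize(T["color"][150:310,90:540],(560,200)),cv2.resize(S["color"][150:350,250:450],(200,200))])[:,:,::-1])
for k in H:
    a,da=find(T,"top",k);b,db=find(S,"scene",k)
    print(k,tri(ray(T,a),ray(S,b)),da is not None and db is not None and tri(ray(T,da),ray(S,db)))
E
```

```text
  File "<stdin>", line 5, in <module>
  File "h.py", line 19, in find
    k=max(cv2.findContours(m,cv2.RETR_EXTERNAL,cv2.CHAIN_APPROX_NONE)[0],key=cv2.contourArea)
ValueError: max() iterable argument is empty
```

View pics/fin.png

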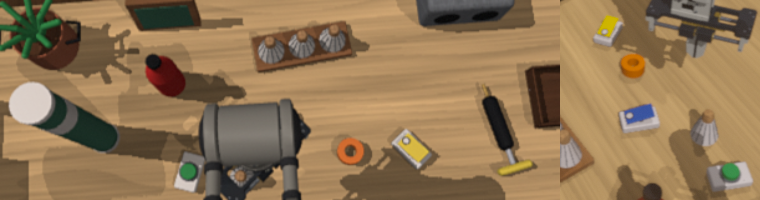

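Everything is standing in place: both rockers have the dot end down, the green button is up at (733,172) and the arm is clear.

```bash
python3 -c "
from plant import bot, telemetry, job, capture
print(job.close_job())"
```

```text
the job is handed in; nothing more can be done
None
```

I pressed the blue rocker, the yellow rocker and the green button down to their stops, in that order, and the job is handed in; no verdict came back, but the last pictures showed both dotted ends down, the button up and nothing visibly moved.

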